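# Touch-test the lacquer on the tall case

### The arm

A 6-joint arm with a two-finger parallel gripper is mounted at the origin on the work surface. World frame = base frame: x ahead of the robot, y to its left, z up, the work surface at z = 0. Lengths are in m, angles in rad, forces in N, time in s.
With the tool pointing down it reaches from about 0.35 to 0.775 m from the base axis. Payload 5.5 kg.
Tool frame: the origin (TCP) lies at the very end of the fingers, on their centre line; the grasp point (between the pads) lies 19 mm behind it (env.grip_depth is the distance from the TCP to the grasp point, in m); z points along the fingers, y is the direction in which the jaws open and shut (so a half turn about z gives the same grasp; the last joint's range is limited). The gripper opens to 85 mm and grips with 20 to 120 N. Pads are 22 mm wide; open, the fingers measure 114 mm over their backs; the gripper's body (76 mm by 85 mm) begins 54 mm behind the grasp point. The pads swing forward as they close: fully open they stand 13 mm farther back than shut.
Start: joints at [-1.416, 0.313, 0.046, 1.304, 0, 1.431], TCP at [0.167, -0.55, 0.209] pointing down, gripper open.
Joint ranges: [-2.76, 2.76], [-0.86, 1.69], [-1.03, 1.26], [-2.2, 2.34], [-1.47, 1.5], [-3.14, 3.14]. Speed limits (rad/s): [2.57, 2.57, 3.14, 3.14, 3.14, 3.14].

### API

Orientations are given as a unit quaternion [w, x, y, z].
In Python, from workcell import env gives the robot as it stands.
- The arm moves only by the tool step_arm, never from a script. Its argument "series" is a list of rows, each a list of 3 entries, a list of its own where there are three numbers: the shift along the world's x, y, z in cm, then the turn about the world's z in rad, then the closure in counts, from 0 (fully open) to 255 (shut). A call has 1 to 5 rows; each row is the pose to reach, as a shift and turn from the pose measured when the call began; what a row does not reach only later rows make up. A row lasts 1/8 s, in which the tool goes at most 62.5 mm and 10.7 degrees, less where a joint would pass 70% of its speed; a pose out of reach is approached as far as the arm can. A call with a gripper value outside its range is refused whole. The fingers move at their own pace and stop on an object; "newtons" is the grip in N (left out, the last holds). Time passes only in rows, so rows that repeat a pose let the fingers close. It gives the time, the measured TCP pose, the force and the opening at its end, in the units of the state.
- env.get_state(): the state, without advancing time (a new reading comes with each control period).
- env.read_camera(name): name is "scene" or "top" or "wrist"; returns a dict with "frame" (400x640x3 uint8, red, green, blue), "vertical_fov" (degrees; the focal length in pixels is half the picture's height over the tangent of half this angle, whatever the lens; pixels are square), "cx", "cy" (the principal point, pixels), "dist_coeffs" ([k1, k2, p1, p2, k3] as OpenCV has them; the pictures are not rectified), "camera_from_world" (4x4, takes a point from world to camera coordinates). Camera axes: x right, y down, z forward; pixel columns grow to the right and rows downward; lengths in m; the calibration is good to about 2 mm. A picture is of the moment at which its call begins. There is no depth.
- env.hand_in(): hands the job in, once; it reports no verdict.
The state is a dict: "clock": time; "joint_pos": joint angles; "qvel": joint speeds; "tau": joint torques, N m; "tcp_pos": TCP position; "orientation": TCP orientation; "wrist_force": force on the tool from outside, world axes, zero at the start; "ft_torque": the same for the moment, N m; "finger_gap": finger opening in m.
Only numpy, scipy, OpenCV 4.12 (cv2) and the standard library are available. Lean on these libraries where they do the work, as an engineer would, in place of code of your own. Each camera call takes 0.05 s, during which the arm holds its last target.

### The job

Find out whether the lacquer on the tall square case has dried: with the fingertips touch the flat top of its lid lightly from above, then lift off and touch the flat tongue of its base just as lightly from above, each time resting there for a moment so that its springy stand visibly gives a little. Then withdraw the hand at least 10 cm from the case. Only touch it: do not press hard, pinch, lift or shift it, and do not touch the low square case, the round case, the jar or the paper roll.

Things in the scene. Friction and masses are not known exactly. Their poses are not given: they have to be found in the camera images.
- tall_case: The case to test, dull black like the other two: base plate 66 x 66 x 8 mm, flat tongue 50 wide x 42 long x 8 mm off its -y edge; square box on the plate, 36 mm tall with lid. Loose on its own sprung stand (plywood 130 x 90 mm, top at 36 mm), facing any way. Origin: centre of the base plate's underside; z up. 0.15 kg.
- tall_lid: The tall case's lid, fixed to it: black square 50 x 50 mm, 6 mm thick. Origin: centre of its flat top face (the first place to touch), 44 mm above the case's underside and so 80 mm above the table; axes as the case's.
- tall_tongue: The tall case's tongue, fixed to it, 50 mm wide (x) and 42 mm long (y). Origin: centre of its flat top face (the second place to touch), 53 mm from the middle of the case along the case's -y, 8 mm above the case's underside and so 44 mm above the table; its centre lies 28 mm clear of the edge of the lid, which stands 36 mm higher.
- tall_stand (a joint): How far the tall case's stand has sunk under its springs, in m: 0 at rest, 0.014 at the bottom stop. A light touch of 0.3 to 1 N starts it, then it sinks about 1.25 mm per newton. A touch counts when it has sunk more than 1 mm; more than 10 N is pressing too hard.
- low_case: Bystander, not to be touched: low black square case, base plate 66 x 66 x 8 mm, flat tongue 50 wide x 42 long x 8 mm off its -y edge, lid 50 x 50 mm with its top only 22 mm above the case's underside. Loose on its own sprung stand (plywood 130 x 90 mm, top at 36 mm), facing any way. Origin: centre of the underside of the base plate.
- drum_case: Bystander, not to be touched: round black case, base plate 66 x 66 x 8 mm, flat tongue 50 wide x 42 long x 8 mm off its -y edge, a drum of 50 mm diameter with a slightly domed top 46 mm above the case's underside. Loose on its own sprung stand (plywood 130 x 90 mm, top at 36 mm), facing any way. Origin: centre of the underside of the base plate.
- jar: Bystander, not to be touched: closed amber glass jar of lacquer, 56 mm diameter, 70 mm tall, standing on the table. Origin: centre of its underside.
- roll: Bystander, not to be touched: white paper roll standing on the table, open ring 60 mm outside diameter, 30 mm high. Origin: centre of its underside.
Things that resemble listed ones, but are neither listed nor needed, are in the scene too. What is shaped like the part that bears tall_stand but orange is not meant. Leave any turquoise look-alike of the tall_case alone.

How it is judged:
On the way, in this order (a step that is already met when the one before it is completed fails the run):
1. the top of the tall case's lid is touched by the fingertips so that its stand gives (contact force between the fingers and tall_lid above 0.3 N and value of joint tall_stand above 0.001 m), for 0.2 s.
2. the fingertips have lifted off the case (contact force between the fingers and tall_case below 0.05 N and value of joint tall_stand below 0.0008 m), for 0.1 s.
3. the tongue of the tall case is touched by the fingertips so that its stand gives (contact force between the fingers and tall_tongue above 0.3 N and value of joint tall_stand above 0.001 m), for 0.2 s.
At the end, for the whole second after the job is handed in: The tall case lies at rest and level on its risen stand with its lid and tongue within 8 mm of where they began, the hand is withdrawn (grasp point more than 10 cm from the lid's and the tongue's centres), and the low case, round case, jar and roll are each within 8 mm of where they began (distance of each of tall_lid, tall_tongue, low_case, drum_case, jar, roll from where it was at the start of the episode below 0.008 m and angle between tall_case's own z axis and vertical below 0.05 rad and linear speed of tall_case below 0.01 m/s and value of joint tall_stand below 0.0008 m and distance between the grasp point and tall_lid above 0.1 m and distance between the grasp point and tall_tongue above 0.1 m); the robot touches nothing.
It fails at once if the tall case is pressed or squeezed with more than 10 N (contact force between any of the fingers, the arm and tall_case above 10 N).
It fails at once if the tall case is lifted more than 6 mm (height (world z) of tall_case above 0.042 m).
It fails at once if the tall case is tipped or pushed about (angle between tall_case's own z axis and vertical above 0.15 rad or distance of tall_case from where it was at the start of the episode above 0.02 m).
It fails at once if the low case, the round case, the jar or the roll is touched (contact force between any of the fingers, the arm and low_case above 0.3 N or contact force between any of the fingers, the arm and drum_case above 0.3 N or contact force between any of the fingers, the arm and jar above 0.3 N or contact force between any of the fingers, the arm and roll above 0.3 N).
It also fails if it takes over 45 s, if anything falls off the work surface, if the arm or the gripper's body presses on something with over 40 N, if the wrist force passes 120 N, or if a joint passes its speed limit or range.

## Working session

There is one attempt and no reset: what is moved stays moved. The work goes in short steps, Python scripts to look and compute and a tool call to move; the robot and the scene stay as the last step left them, time stands still between calls to the robot, and variables do not carry over. Pictures are saved under pics/ and viewed, and the job is handed in when it is done.

Besides the shell and the picture viewer there is one more tool, called in YAML: its name, and indented under it one key for each argument. step_arm: Moves the arm, as the interface text tells. Its arguments: {"type":"object","properties":{"series":{"type":"array"},"newtons":{"type":"number"}},"required":["series"]}

```bash
mkdir -p pics
python3 - <<'E'
from workcell import env
import cv2
for n in ["scene","top","wrist"]:
    r=env.read_camera(n); cv2.imwrite(f"pics/{n}0.png",r["frame"][:,:,::-1])
    print(n,r["vertical_fov"],r["cx"],r["cy"],r["dist_coeffs"]); print(r["camera_from_world"])
s=env.get_state(); print({k:s[k] for k in ("clock","tcp_pos","orientation","wrist_force","finger_gap")})
E
```

```text
scene 55.900873675286746 325.41298007310854 195.52770993802292 [-0.08246272  0.          0.          0.          0.        ]
[[-0.07479671  0.99708966 -0.0147531   0.03417363]
 [ 0.76204177  0.04760959 -0.64577525 -0.29729698]
 [-0.64319343 -0.05954434 -0.76338501  1.29687129]
 [ 0.          0.          0.          1.        ]]
top 44.7537134849983 315.4519968116459 199.40138220160637 [-0.02029753  0.          0.          0.          0.        ]
[[-0.0077351  -0.99996618  0.0027927  -0.00156271]
 [-0.99690972  0.00749306 -0.07819754  0.47829861]
 [ 0.07817397 -0.00338893 -0.99693397  1.37748896]
 [ 0.          0.          0.          1.        ]]
wrist 70.07084929834161 318.38672184327714 193.77432439978605 [-0.00075129  0.          0.          0.          0.        ]
[[ 0.28988965 -0.95705699 -0.00243127 -0.5743629 ]
 [-0.91963751 -0.27925703  0.27619264 -0.03492516]
 [-0.26501104 -0.0778295  -0.96109922  0.37955091]
 [ 0.          0.          0.          1.        ]]
{'clock': 0.15, 'tcp_pos': array([ 0.16698302, -0.54981116,  0.2082175 ]), 'orientation': array([-6.83300690e-04,  9.89156202e-01,  1.46865724e-01, -1.02312597e-05]), 'wrist_force': array([ 0.71759088, -0.17770747, -0.60986631]), 'finger_gap': 0.08535265313588897}
```

View pics/scene0.png

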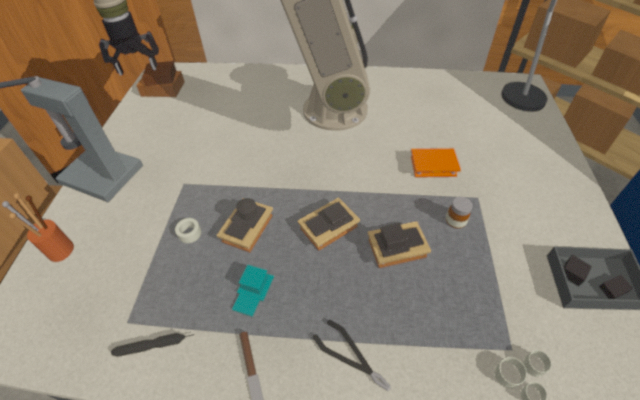

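View pics/top0.png

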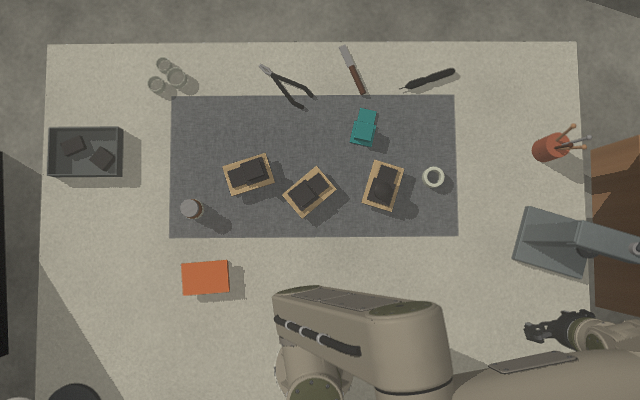

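View pics/wrist0.png

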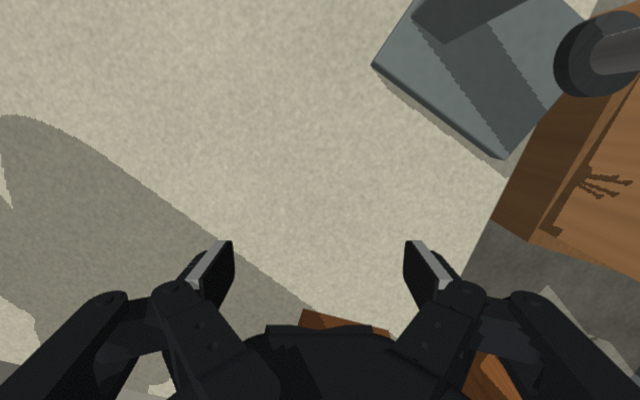

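The scene view shows the round case at (246,222), a flat one at (330,222) and probably the tall one at (398,243). I'll zoom in to check.

Run:
```python
import cv2,numpy as np
s=cv2.imread("pics/scene0.png")[190:280,290:450]; t=cv2.imread("pics/top0.png")[140:225,215:345]
f=lambda a:np.clip(cv2.resize(a,None,fx=5,fy=5,interpolation=cv2.INTER_CUBIC).astype(float)*1.8,0,255).astype('uint8')
cv2.imwrite("pics/sz.png",f(s)); cv2.imwrite("pics/tz.png",cv2.resize(f(t),None,fx=1.2,fy=1.2))
```

```text
(no output)
```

View pics/sz.png

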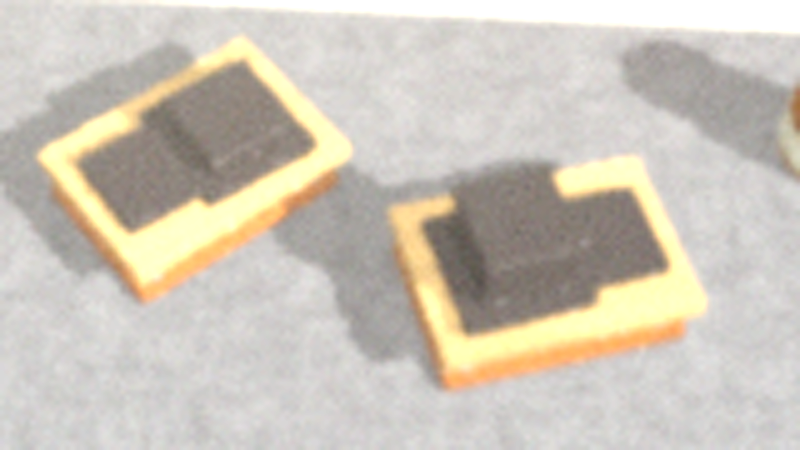

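View pics/tz.png

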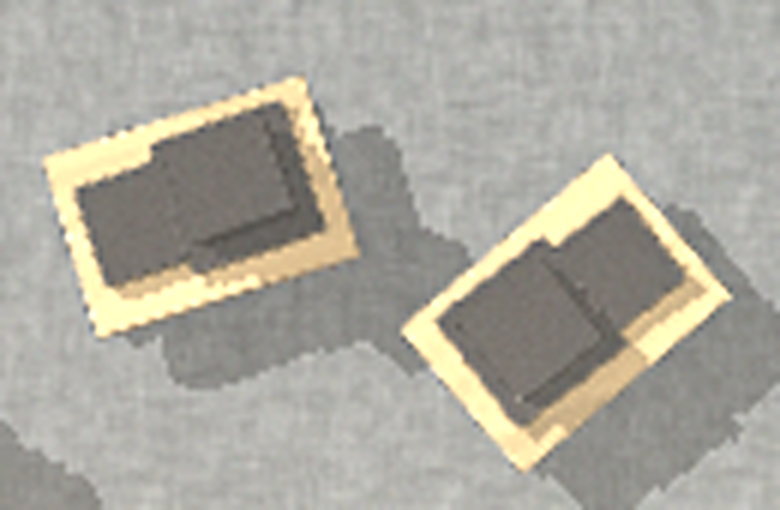

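In these views the tall case is the right one in the scene picture, around (400,240), and the left one in the top picture, around (248,173). Its lid stands clearly higher than its neighbour's, and its tongue points left in the top picture. Next I'll measure its stand, tongue and lid from masks and rays.

```bash
cat > h.py <<'E'
import cv2,numpy as np
def K(r):
    f=r["frame"].shape[0]/2/np.tan(np.radians(r["vertical_fov"])/2)
    return np.array([[f,0,r["cx"]],[0,f,r["cy"]],[0,0,1.]])
def cast(r,px,z):
    u=cv2.undistortPoints(np.array(px,float).reshape(-1,1,2),K(r),np.array(r["dist_coeffs"])).reshape(-1,2)
    T=np.array(r["camera_from_world"]);R=T[:3,:3];c=-R.T@T[:3,3]
    d=np.c_[u,np.ones(len(u))]@R
    return (c+d*((z-c[2])/d[:,2])[:,None])
def proj(r,P):
    T=np.array(r["camera_from_world"])
    return cv2.projectPoints(np.array(P,float).reshape(-1,1,3),cv2.Rodrigues(T[:3,:3])[0],T[:3,3],K(r),np.array(r["dist_coeffs"]))[0].reshape(-1,2)
E
python3 - <<'E'
from workcell import env
from h import *
for n,box in [("top",(215,145,280,205)),("scene",(360,215,440,272))]:
    r=env.read_camera(n); f=r["frame"]; x0,y0,x1,y1=box
    hsv=cv2.cvtColor(f,cv2.COLOR_RGB2HSV)
    c=hsv[y0:y1,x0:x1]
    wood=((c[...,1]>75)&(c[...,0]>8)&(c[...,0]<30)).astype('uint8')
    if n=="scene": # keep bright top only
        wood&=((c[...,2]>120)&(c[...,1]<135)).astype('uint8')
    cs,_=cv2.findContours(wood,cv2.RETR_EXTERNAL,cv2.CHAIN_APPROX_NONE); k=max(cs,key=cv2.contourArea)
    h=cv2.convexHull(k); q=cv2.minAreaRect(h)
    bp=cv2.boxPoints(q)+[x0,y0]
    W=cast(r,bp,.036); print(n,"rect px",bp.round(1).tolist()); print(W.round(4)[:,:2].tolist(),"centre",W.mean(0).round(4),"sides",np.linalg.norm(W[0]-W[1]).round(4),np.linalg.norm(W[1]-W[2]).round(4))
    hw=cast(r,h.reshape(-1,2)+[x0,y0],.036)[:,:2].astype('float32')
    (cx,cy),sz,a=cv2.minAreaRect(hw*1000); print(" world rect mm",cx,cy,sz,a)
    fill=np.zeros_like(wood); cv2.fillPoly(fill,[h],1)
    dark=(c[...,2]<85).astype('uint8')&(c[...,1]<75)
    if n=="top": dark&=fill
    cs,_=cv2.findContours(dark,cv2.RETR_EXTERNAL,cv2.CHAIN_APPROX_NONE);k=max(cs,key=cv2.contourArea)
    ap=cv2.approxPolyDP(k,1.6,True).reshape(-1,2)+[x0,y0]
    print(" dark poly",ap.tolist())
    v=cv2.cvtColor(f[y0:y1,x0:x1],cv2.COLOR_RGB2BGR); v=cv2.resize(v,None,fx=8,fy=8,interpolation=cv2.INTER_NEAREST)
    v=np.clip(v*2.0,0,255).astype('uint8')
    cv2.drawContours(v,[(k*8+4)],-1,(0,0,255),1); cv2.polylines(v,[((bp-[x0,y0])*8+4).astype(int)],True,(255,0,0),1)
    cv2.imwrite(f"pics/m_{n}.png",v)
E
```

```text
top rect px [[221.8, 166.2], [264.9, 152.4], [274.4, 182.0], [231.3, 195.8]]
[[0.5739, 0.2615], [0.6128, 0.1384], [0.5274, 0.1114], [0.4889, 0.2339]] centre [0.5507 0.1863 0.036 ] sides 0.129 0.0896
 world rect mm 550.81396484375 186.1346435546875 (89.56072235107422, 128.2819366455078) 17.438241958618164
 dark poly [[261, 157], [242, 163], [238, 168], [228, 171], [233, 187], [245, 183], [248, 185], [268, 178]]
scene rect px [[367.6, 231.2], [423.3, 218.8], [431.6, 256.1], [375.9, 268.5]]
[[0.5286, 0.1097], [0.4821, 0.2499], [0.5904, 0.2597], [0.6309, 0.1291]] centre [0.558  0.1871 0.036 ] sides 0.1477 0.1087
 world rect mm 559.22216796875 184.624755859375 (103.80058288574219, 132.78009033203125) 17.419971466064453
 dark poly [[416, 230], [402, 231], [399, 224], [395, 223], [382, 226], [381, 232], [375, 234], [383, 255], [406, 250], [410, 245], [422, 243]]
```

View pics/m_top.png

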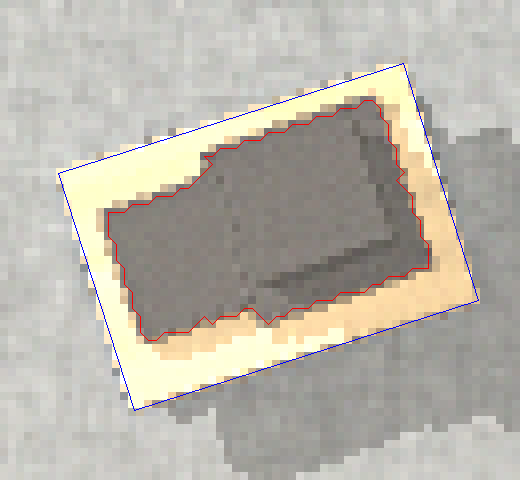

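View pics/m_scene.png

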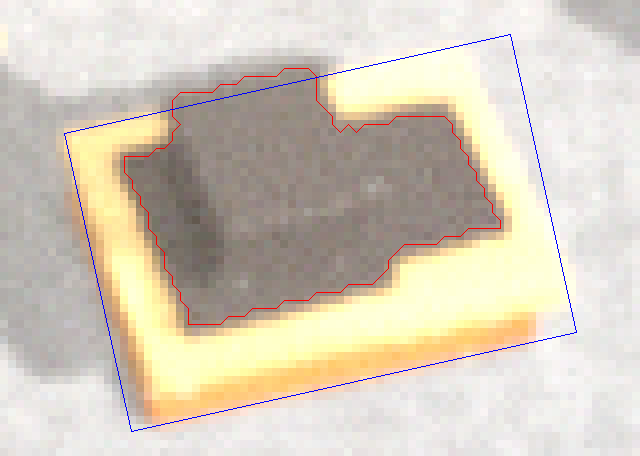

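Run:
```python
from workcell import env
from h import *
t=env.read_camera("top");s=env.read_camera("scene")
a=cast(t,[[228,171],[233.2,187.2],[268.6,178.2],[262,157.3]],.044)
b=cast(s,[[416.3,229.6],[422.4,243.4],[383.5,255.8],[375.4,234.2]],.044)
for q in (a,b): print((q*1000).round(1)[:,:2].tolist(),"sides",[(np.linalg.norm(q[i]-q[(i+1)%4])*1000).round(1) for i in range(4)])
for q in (a,b):
    te=(q[0]+q[1])/2; be=(q[2]+q[3])/2; d=(te-be)[:2];L=np.linalg.norm(d);d/=L
    mid=((te+be)/2)[:2] # 21 mm from case centre along d
    c=mid-d*.021
    print("len",L,"dir",d,"yaw of d",np.degrees(np.arctan2(d[1],d[0])),"case",c,"tongue",c+.053*d)
# hypothesis check: predicted corners
d=(a[0]+a[1]-a[2]-a[3])[:2];d/=np.linalg.norm(d)
c=np.mean([ (q.mean(0)[:2]-d*.021) for q in (a,b)],0); n=np.array([-d[1],d[0]])
print("used",c,d)
lid=[list(c+i*.025*d+j*.025*n)+[.08] for i,j in((1,1),(1,-1),(-1,-1),(-1,1))]
ton=[list(c+i*d+j*.025*n)+[.044] for i,j in((.033,1),(.033,-1),(.075,-1),(.075,1))]
bas=[list(c+i*.033*d+j*.033*n)+[.044] for i,j in((1,1),(1,-1),(-1,-1),(-1,1))]
for r,nm,(x0,y0,x1,y1) in ((t,"t",(215,145,280,205)),(s,"s",(360,205,440,272))):
    v=cv2.resize(r["frame"][y0:y1,x0:x1,::-1],None,fx=8,fy=8,interpolation=cv2.INTER_CUBIC); v=np.clip(v*2.0,0,255).astype('uint8')
    for P,col in ((lid,(0,0,255)),(ton,(0,255,0)),(bas,(255,0,0))):
        cv2.polylines(v,[((proj(r,P)-[x0,y0])*8+4).astype(int)],True,col,1)
    cv2.imwrite(f"pics/v_{nm}.png",v)
```

```text
[[558.9, 242.2], [512.6, 227.2], [537.5, 127.1], [597.4, 145.8]] sides [np.float64(48.7), np.float64(103.2), np.float64(62.8), np.float64(103.8)]
[[522.2, 227.8], [561.5, 239.2], [601.2, 146.2], [541.8, 128.0]] sides [np.float64(40.9), np.float64(101.2), np.float64(62.0), np.float64(101.7)]
len 0.10324043077039737 dir [-0.30680089  0.95177372] yaw of d 107.86654268409725 case [0.55807114 0.16559169] tongue [0.5418107 0.2160357]
len 0.10088956301648448 dir [-0.29402071  0.95579905] yaw of d 107.09882418945107 case [0.56284278 0.16520644] tongue [0.54725969 0.21586379]
used [0.56059116 0.16544133] [-0.30680089  0.95177372]
```

View pics/v_t.png

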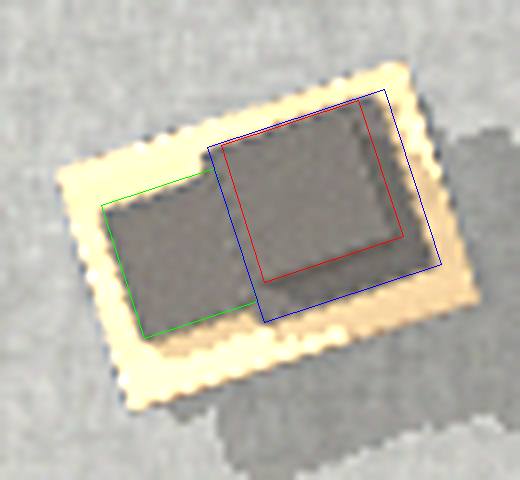

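View pics/v_s.png

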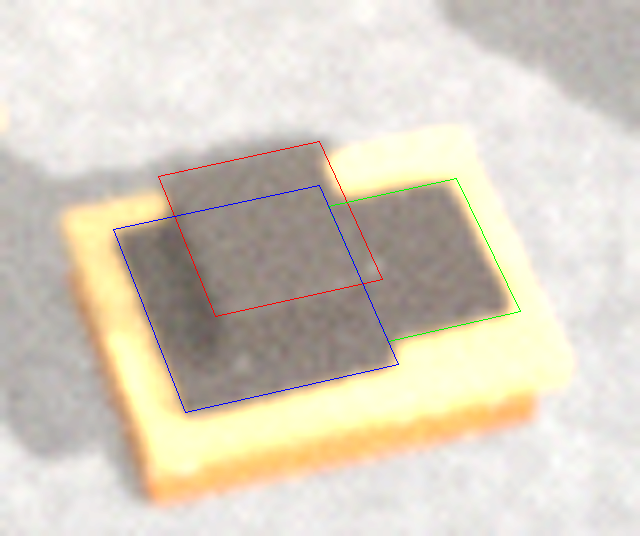

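Both views agree to within about 2.5 mm. The lid centre is at about (0.560, 0.165) and the tongue centre at about (0.544, 0.216). The jaw axis should lie across the tongue, which means turning the hand about +1.59 rad in total. I'll go up and across with the fingers closing.

step_arm:
  series:
    - [[2.0, 3.6, 2.5], 0.16, 255]
    - [[4.5, 8.2, 5], 0.34, 255]
    - [[7, 13, 7], 0.52, 255]
    - [[9.5, 17.5, 8], 0.7, 255]
    - [[12, 22, 8], 0.88, 255]
  newtons: 20

```text
clock: 0.98
tcp_pos: [0.2879, -0.3291, 0.2899]
orientation: [0.001, 0.831, 0.556, -0.0]
wrist_force: [1.1, -0.3, 0.2]
finger_gap: 0.0001
```

step_arm:
  series:
    - [[2.5, 4.6, 0], 0.15, 255]
    - [[5.2, 9.6, 0], 0.3, 255]
    - [[8, 14.6, 0], 0.45, 255]
    - [[10.8, 19.6, 0], 0.6, 255]
    - [[13.5, 24.5, 0], 0.7, 255]

```text
clock: 1.6
tcp_pos: [0.4236, -0.0824, 0.2902]
orientation: [0.002, 0.588, 0.809, 0.0]
wrist_force: [1.2, -0.6, -1.1]
finger_gap: 0.0
```

step_arm:
  series:
    - [[2.7, 4.9, 0], 0, 255]
    - [[5.4, 9.8, 0], 0, 255]
    - [[8.2, 14.8, -2], 0, 255]
    - [[11, 19.8, -4], 0, 255]
    - [[13.6, 24.8, -6], 0, 255]

```text
clock: 2.22
tcp_pos: [0.5605, 0.1675, 0.2297]
orientation: [0.002, 0.588, 0.809, 0.001]
wrist_force: [0.4, 0.2, 0.5]
finger_gap: -0.0002
```

Run:
```python
from workcell import env
import cv2,numpy as np
s=env.get_state(); print({k:s[k].round(4) if hasattr(s[k],'round') else s[k] for k in ("clock","tcp_pos","orientation","wrist_force","joint_pos")})
for n in("scene","wrist"):
    r=env.read_camera(n); f=r["frame"][:,:,::-1]
    if n=="scene": f=cv2.resize(f[120:290,270:500],None,fx=3,fy=3)
    cv2.imwrite(f"pics/{n}1.png",np.clip(f*1.4,0,255).astype('uint8'))
```

```text
{'clock': 2.225, 'tcp_pos': array([0.5605, 0.1675, 0.2297]), 'orientation': array([2.000e-03, 5.881e-01, 8.088e-01, 6.000e-04]), 'wrist_force': array([0.3971, 0.2169, 0.5118]), 'joint_pos': array([ 0.1542,  0.3254,  0.1136,  1.3553, -0.0019,  1.4116])}
```

View pics/scene1.png

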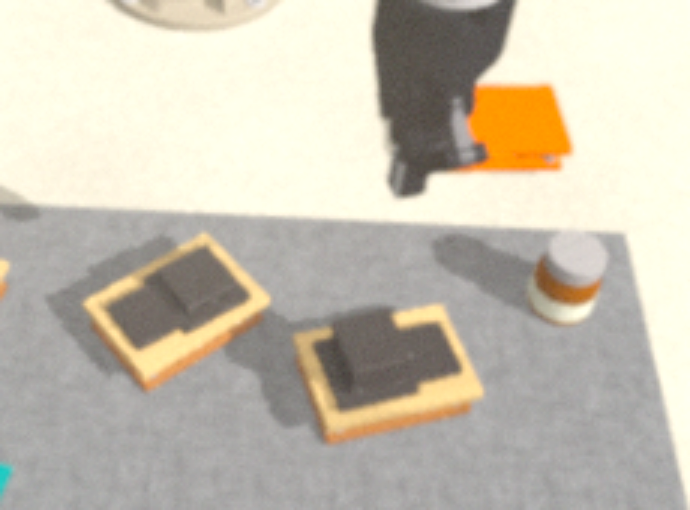

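View pics/wrist1.png

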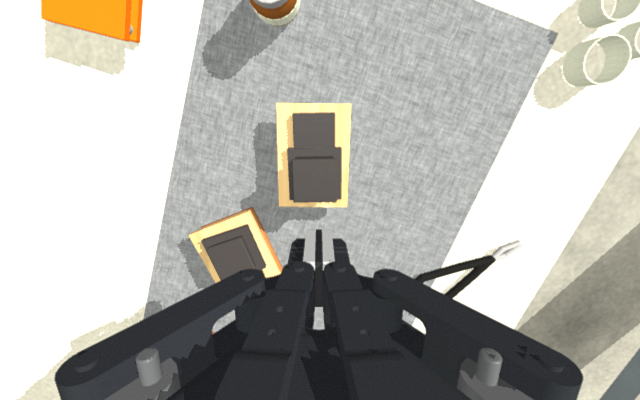

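The wrist view shows the hand lined up with the tall case, with the lid at about (315,175) and the tongue at about (314,132). I'll cross-check the positions with this picture.

Run:
```python
from workcell import env
from h import *
r=env.read_camera("wrist");f=r["frame"]
c=np.array([.5602,.1652]);d=np.array([-.303,.953]);n=np.array([-d[1],d[0]])
lid=[list(c+i*.025*d+j*.025*n)+[.08] for i,j in((1,1),(1,-1),(-1,-1),(-1,1))]
ton=[list(c+i*d+j*.025*n)+[.044] for i,j in((.033,1),(.033,-1),(.075,-1),(.075,1))]
v=cv2.resize(f[90:220,260:370,::-1],None,fx=5,fy=5,interpolation=cv2.INTER_CUBIC);v=np.clip(v*1.8,0,255).astype('uint8')
for P,col in((lid,(0,0,255)),(ton,(0,255,0))): cv2.polylines(v,[((proj(r,P)-[260,90])*5+2).astype(int)],True,col,1)
cv2.imwrite("pics/w2.png",v)
```

```text
(no output)
```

View pics/w2.png

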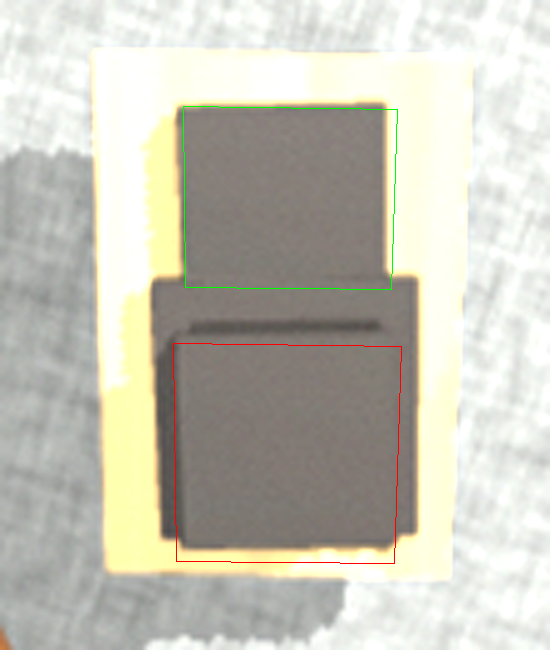

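The wrist view agrees to within about 3 mm. I'll descend over the lid, stopping about 2 cm short.

step_arm:
  series:
    - [[0, -0.1, -4], 0, 255]
    - [[0, -0.1, -7.5], 0, 255]
    - [[0, -0.1, -10.5], 0, 255]
    - [[0, -0.1, -12.2], 0, 255]
    - [[0, -0.1, -13], 0, 255]

```text
clock: 3.0
tcp_pos: [0.5587, 0.1657, 0.0975]
orientation: [0.0, 0.587, 0.81, -0.001]
wrist_force: [-0.1, -0.3, 0.5]
finger_gap: 0.0002
```

step_arm:
  series:
    - [[0, 0, -0.3], 0, 255]
    - [[0, 0, -0.6], 0, 255]
    - [[0, 0, -0.9], 0, 255]
    - [[0, 0, -1.2], 0, 255]
    - [[0, 0, -1.2], 0, 255]

```text
clock: 3.62
tcp_pos: [0.5585, 0.1658, 0.0853]
orientation: [-0.0, 0.587, 0.81, -0.001]
wrist_force: [0.7, 0.3, 0.7]
finger_gap: -0.0003
```

```bash
cat > look.py <<'E'
import sys
from workcell import env
from h import *
s=env.get_state(); print(s["clock"],s["tcp_pos"].round(4),s["wrist_force"].round(2))
a=env.read_camera("scene")["frame"][150:280,350:450,::-1]; b=env.read_camera("wrist")["frame"][90:290,220:420,::-1]
v=np.hstack([cv2.resize(a,(400,520),interpolation=cv2.INTER_CUBIC),cv2.resize(b,(400,520))[:, :]])
cv2.imwrite(sys.argv[1],np.clip(v*1.8,0,255).astype('uint8'))
E
python3 look.py pics/l1.png
```

```text
3.625 [0.5585 0.1658 0.0853] [0.71 0.25 0.7 ]
```

View pics/l1.png

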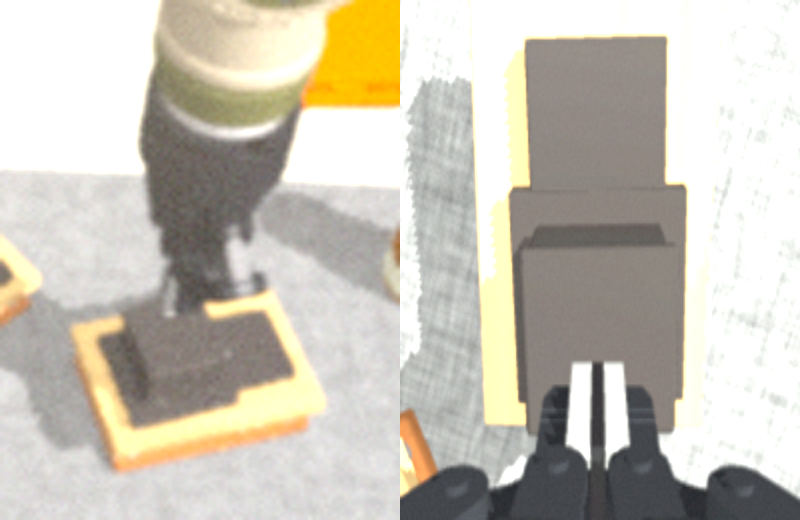

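The fingertips look nearer the lid's back edge than I expected, so I'll project the TCP into both views.

Run:
```python
from workcell import env
from h import *
s=env.get_state(); p=s["tcp_pos"]
d=np.array([-.303,.953,0])
for n,b in (("scene",(350,150,450,280)),("wrist",(220,90,420,290))):
    r=env.read_camera(n);x0,y0,x1,y1=b
    v=cv2.resize(r["frame"][y0:y1,x0:x1,::-1],None,fx=600/(y1-y0),fy=600/(y1-y0),interpolation=cv2.INTER_CUBIC);v=np.clip(v*2.2,0,255).astype('uint8');k=600/(y1-y0)
    for q,c in((p,(0,0,255)),(p+.011*d,(0,255,0)),(p-.011*d,(255,0,0)),(p-[0,0,.005],(255,0,255))):
        u=proj(r,[q])[0]; print(n,u.round(1)); cv2.drawMarker(v,tuple(((u-[x0,y0])*k).astype(int)),c,0,10,1)
    cv2.imwrite(f"pics/p_{n}.png",v)
```

```text
scene [393.6 230.8]
scene [398.1 229.9]
scene [389.  231.8]
scene [393.3 232.1]
wrist [317.2 228.1]
wrist [317.3 211.4]
wrist [317.1 244.2]
wrist [317.2 225. ]
```

View pics/p_scene.png

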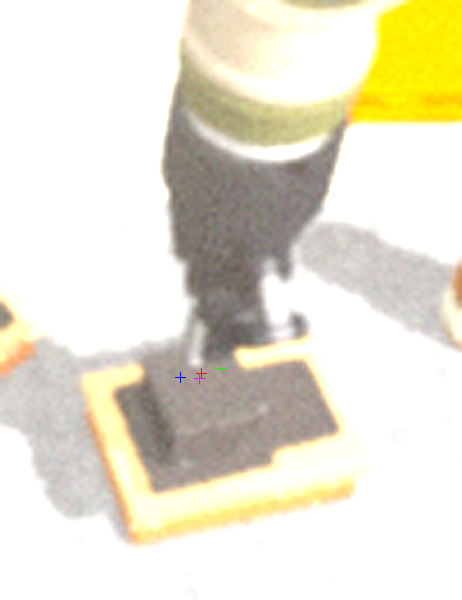

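View pics/p_wrist.png

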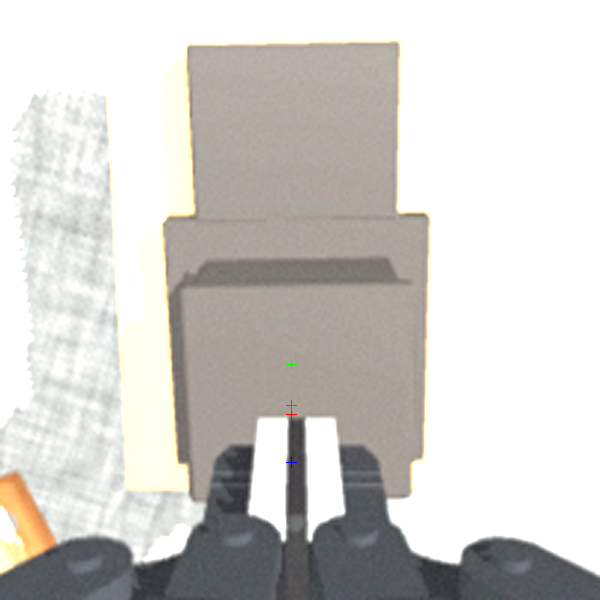

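Run:
```python
from workcell import env
from h import *
r=env.read_camera("wrist")
T=np.array([[ 0.28988965,-0.95705699,-0.00243127,-0.5743629],[-0.91963751,-0.27925703,0.27619264,-0.03492516],[-0.26501104,-0.0778295,-0.96109922,0.37955091],[0,0,0,1]])
p=np.array([.16698,-.54981,.20822]);a=np.radians(16.89);x=np.array([np.cos(a),np.sin(a),0]);y=np.array([np.sin(a),-np.cos(a),0])
c=-T[:3,:3].T@T[:3,3]; print("cam rel tcp in tool x,y,up",(c-p)@x,(c-p)@y,(c-p)[2])
r["camera_from_world"]=T
for fx in(-.011,0,.011):
  for s in(-1,1):
    print(fx,s,proj(r,[p+fx*x+s*.0427*y+[0,0,.013]])[0].round(1))
v=cv2.imread("pics/wrist0.png")[210:360,150:490]
cv2.imwrite("pics/w0z.png",np.clip(cv2.resize(v,None,fx=2.3,fy=2.3,interpolation=cv2.INTER_CUBIC)*2.5,0,255).astype('uint8'))
```

```text
cam rel tcp in tool x,y,up 0.07083721925315355 0.0007122978229339772 0.16481572440622963
-0.011 -1 [245.7 255.9]
-0.011 1 [390.2 256. ]
0 -1 [244.3 238.8]
0 1 [391.5 238.9]
0.011 -1 [242.9 221.1]
0.011 1 [392.9 221.2]
```

View pics/w0z.png

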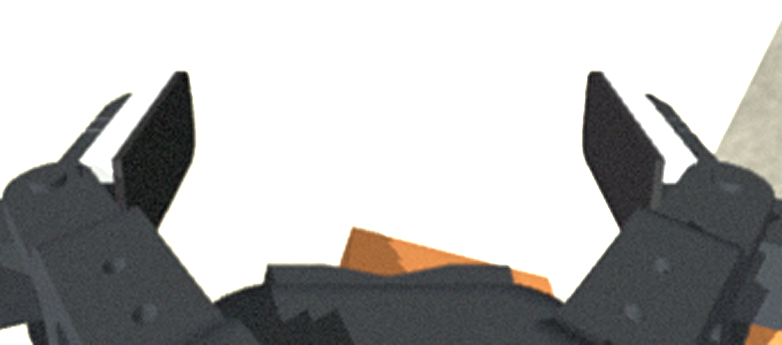

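The wrist picture suggests the fingertips may sit higher than the nominal TCP, so I'll let contact decide. I'll go down in small steps and watch the force.

step_arm:
  series:
    - [[0, 0.1, -0.2], 0, 255]
    - [[0, 0.1, -0.4], 0, 255]
    - [[0, 0.1, -0.6], 0, 255]
    - [[0, 0.1, -0.6], 0, 255]
    - [[0, 0.1, -0.6], 0, 255]

```text
clock: 4.5
tcp_pos: [0.5587, 0.1668, 0.0796]
orientation: [0.0, 0.587, 0.81, -0.001]
wrist_force: [0.1, -0.2, 0.3]
finger_gap: -0.0001
```

```bash
python3 look.py pics/l2.png
```

```text
4.5 [0.5587 0.1668 0.0796] [ 0.08 -0.21  0.27]
```

View pics/l2.png

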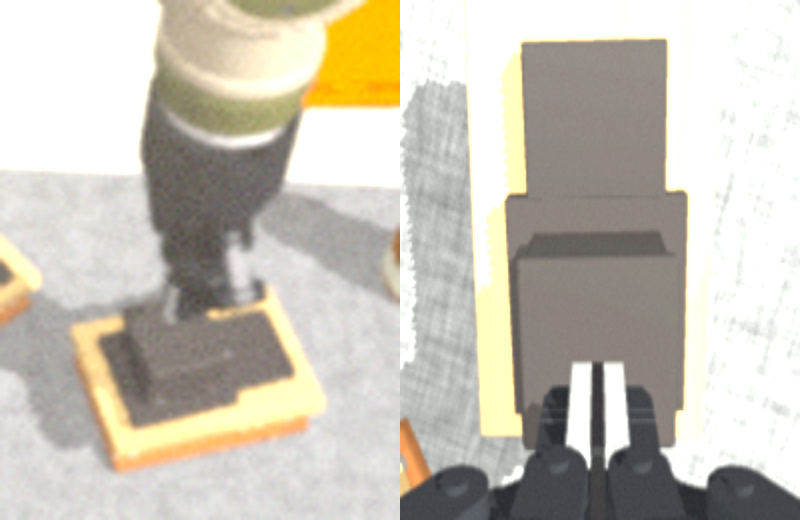

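step_arm:
  series:
    - [[0, 0, -0.1], 0, 255]
    - [[0, 0, -0.2], 0, 255]
    - [[0, 0, -0.3], 0, 255]
    - [[0, 0, -0.3], 0, 255]
    - [[0, 0, -0.3], 0, 255]

```text
clock: 5.22
tcp_pos: [0.5588, 0.1668, 0.0767]
orientation: [0.0, 0.587, 0.81, -0.001]
wrist_force: [0.1, -0.1, -0.5]
finger_gap: -0.0003
```

```bash
python3 look.py pics/l3.png
```

```text
5.225 [0.5588 0.1668 0.0767] [ 0.06 -0.1  -0.5 ]
```

View pics/l3.png

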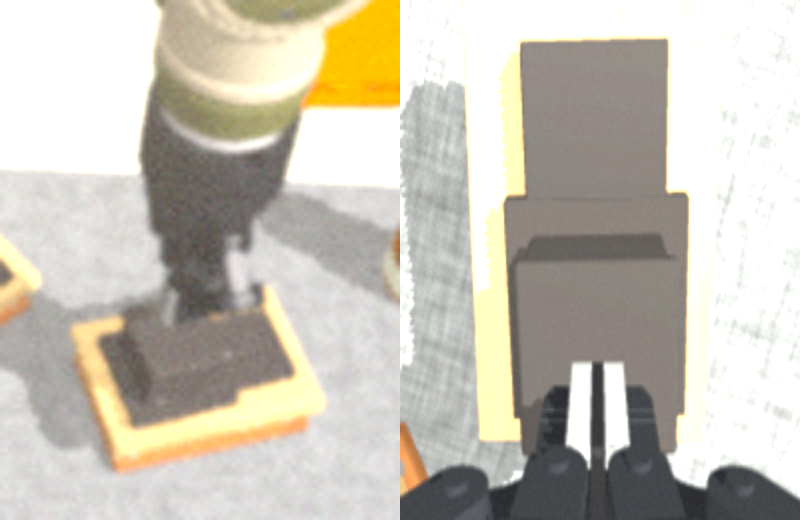

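step_arm:
  series:
    - [[0, 0, -0.2], 0, 255]
    - [[0, 0, -0.4], 0, 255]
    - [[0, 0, -0.4], 0, 255]
    - [[0, 0, -0.4], 0, 255]

```text
clock: 5.82
tcp_pos: [0.5588, 0.1668, 0.0727]
orientation: [0.0, 0.587, 0.81, -0.001]
wrist_force: [0.1, 0.3, 0.0]
finger_gap: -0.0001
```

```bash
python3 look.py pics/l4.png
```

```text
5.825 [0.5588 0.1668 0.0727] [0.06 0.31 0.03]
```

View pics/l4.png

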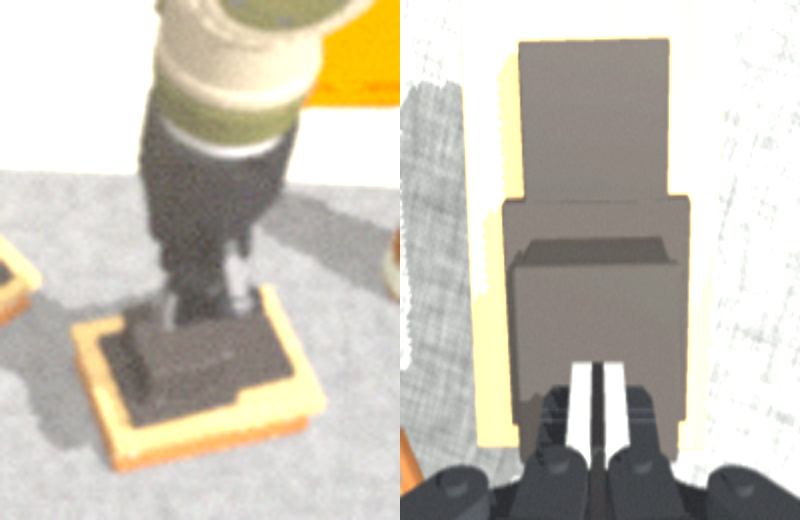

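No contact yet, and the lid's outline is still growing relative to the fingertips. I'll continue.

step_arm:
  series:
    - [[0, 0, -0.2], 0, 255]
    - [[0, 0, -0.4], 0, 255]
    - [[0, 0, -0.5], 0, 255]
    - [[0, 0, -0.5], 0, 255]

```text
clock: 6.42
tcp_pos: [0.5588, 0.1668, 0.0676]
orientation: [0.0, 0.587, 0.81, -0.001]
wrist_force: [-0.2, 1.0, 0.3]
finger_gap: -0.0002
```

step_arm:
  series:
    - [[0, 0, -0.2], 0, 255]
    - [[0, 0, -0.4], 0, 255]
    - [[0, 0, -0.4], 0, 255]
    - [[0, 0, -0.4], 0, 255]

```text
clock: 6.92
tcp_pos: [0.5587, 0.1668, 0.0636]
orientation: [0.0, 0.587, 0.81, -0.001]
wrist_force: [0.9, -0.6, -0.4]
finger_gap: -0.0001
```

```bash
python3 look.py pics/l5.png
```

```text
6.925 [0.5587 0.1668 0.0636] [ 0.88 -0.6  -0.43]
```

View pics/l5.png

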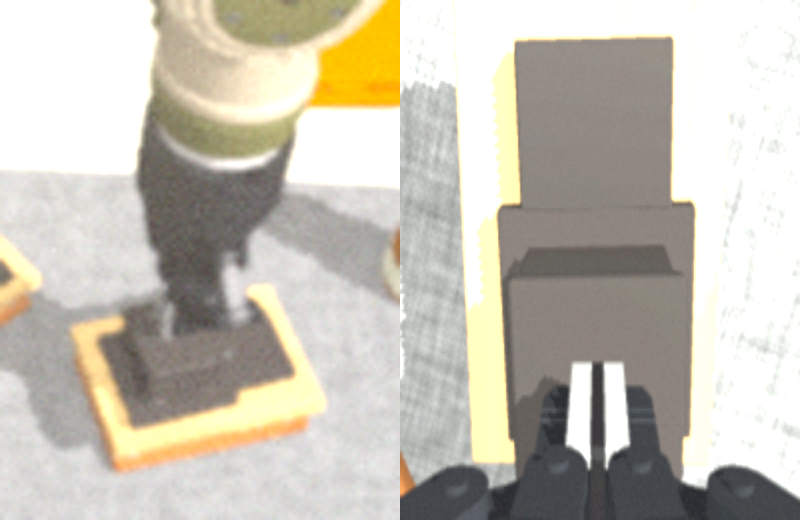

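A finger shadow has appeared on the lid at about (548,385), so contact is near. I'll use finer steps.

step_arm:
  series:
    - [[0, 0, -0.2], 0, 255]
    - [[0, 0, -0.4], 0, 255]
    - [[0, 0, -0.4], 0, 255]
    - [[0, 0, -0.4], 0, 255]

```text
clock: 7.52
tcp_pos: [0.5588, 0.1668, 0.0596]
orientation: [0.0, 0.587, 0.81, -0.001]
wrist_force: [-0.1, -0.6, -0.3]
finger_gap: -0.0001
```

```bash
python3 look.py pics/l6.png
```

```text
7.525 [0.5588 0.1668 0.0596] [-0.1  -0.61 -0.26]
```

View pics/l6.png

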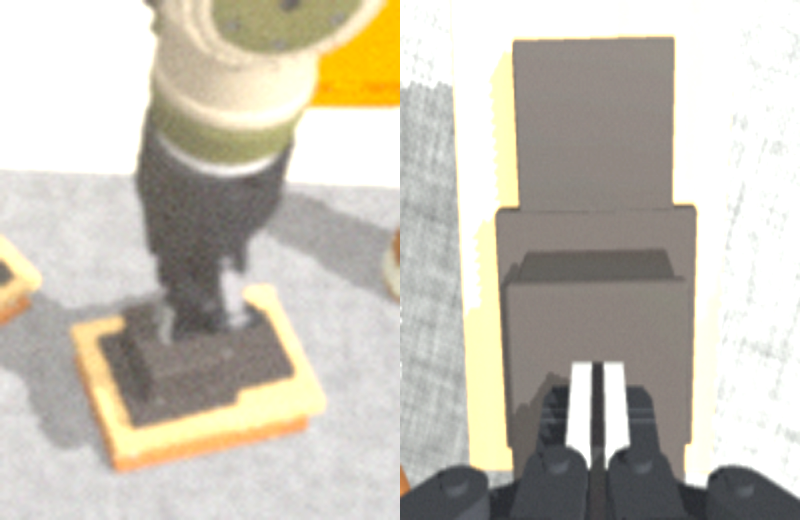

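step_arm:
  series:
    - [[0, 0, -0.2], 0, 255]
    - [[0, 0, -0.3], 0, 255]
    - [[0, 0, -0.3], 0, 255]
    - [[0, 0, -0.3], 0, 255]

```text
clock: 8.12
tcp_pos: [0.559, 0.1668, 0.0568]
orientation: [0.0, 0.587, 0.81, -0.001]
wrist_force: [0.4, 0.2, 2.3]
finger_gap: 0.0002
```

step_arm:
  series:
    - [[0, 0, -0.2], 0, 255]
    - [[0, 0, -0.3], 0, 255]
    - [[0, 0, -0.3], 0, 255]
    - [[0, 0, -0.3], 0, 255]

```text
clock: 8.62
tcp_pos: [0.5591, 0.1668, 0.054]
orientation: [0.0, 0.587, 0.81, -0.001]
wrist_force: [-0.2, -0.4, 3.5]
finger_gap: 0.0001
```

```bash
python3 look.py pics/l7.png
```

```text
8.625 [0.5591 0.1668 0.054 ] [-0.18 -0.38  3.46]
```

View pics/l7.png

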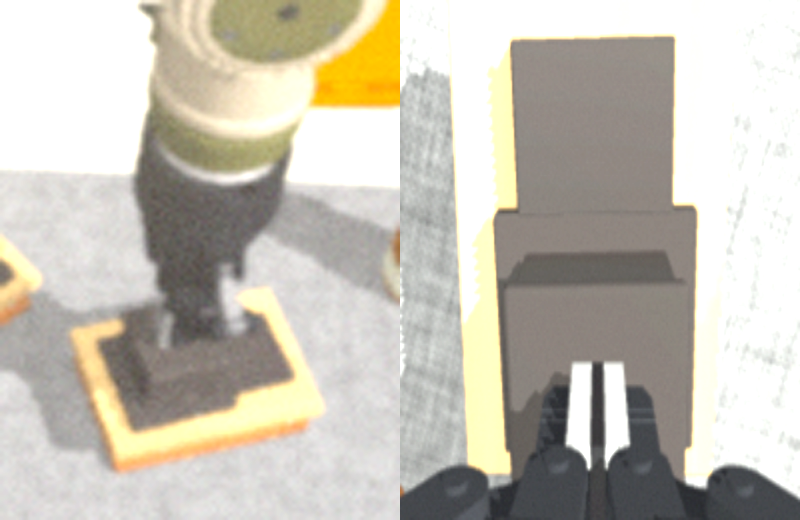

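Contact is confirmed: the force rose to 2.3 N and then 3.5 N, and the lid stopped growing relative to the fingers, so the stand has sunk about 3 mm. The real tip is about 21 mm above the reported TCP. I'll lift off and check clearance to the jar.

step_arm:
  series:
    - [[0, 0, -0.0], 0, 255]
    - [[0, 0, 1], 0, 255]
    - [[0, 0, 3], 0, 255]
    - [[0, 0, 5.5], 0, 255]
    - [[0, 0, 7], 0, 255]

```text
clock: 9.35
tcp_pos: [0.5595, 0.1669, 0.1254]
orientation: [0.001, 0.587, 0.81, -0.001]
wrist_force: [0.7, 1.4, -0.4]
finger_gap: 0.0002
```

```bash
python3 - <<'E'
from workcell import env
from h import *
t=env.read_camera("top");s=env.read_camera("scene")
print("jar top",cast(t,[[191,208]],.07),cast(s,[[461,203]],.07))
E
python3 look.py pics/l8.png
```

```text
jar top [[0.45298279 0.33939107 0.07      ]] [[0.45268172 0.34066574 0.07      ]]
9.45 [0.5603 0.167  0.1258] [1.24 0.33 0.03]
```

View pics/l8.png

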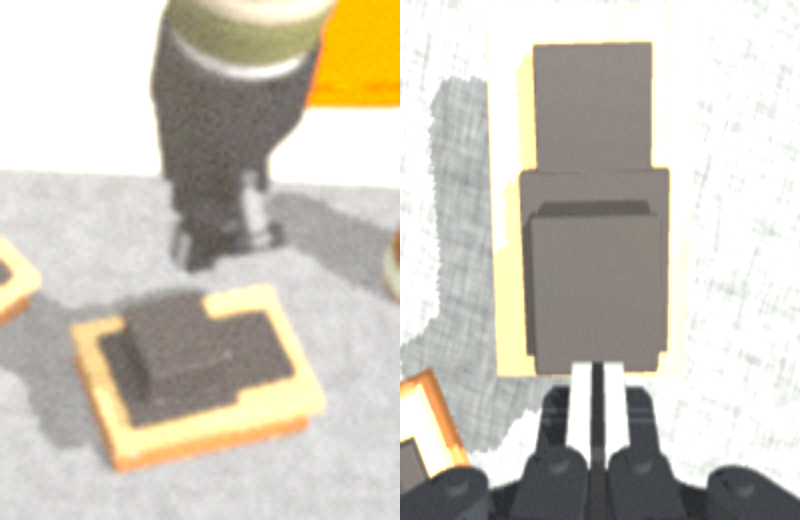

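The case hasn't moved, and the jar is about 15 cm from the tongue. Now I'll move above the tongue, going about 4 mm past its centre for extra clearance from the lid.

step_arm:
  series:
    - [[-0.9, 2.7, 0], 0, 255]
    - [[-1.8, 5.3, 0], 0, 255]
    - [[-1.8, 5.3, 0], 0, 255]
    - [[-1.8, 5.3, -2], 0, 255]
    - [[-1.8, 5.3, -4], 0, 255]

```text
clock: 10.18
tcp_pos: [0.541, 0.219, 0.0826]
orientation: [0.0, 0.587, 0.809, -0.001]
wrist_force: [0.6, -0.2, 0.4]
finger_gap: 0.0
```

```bash
python3 look.py pics/l9.png
```

```text
10.175 [0.541  0.219  0.0826] [ 0.6  -0.16  0.36]
```

View pics/l9.png

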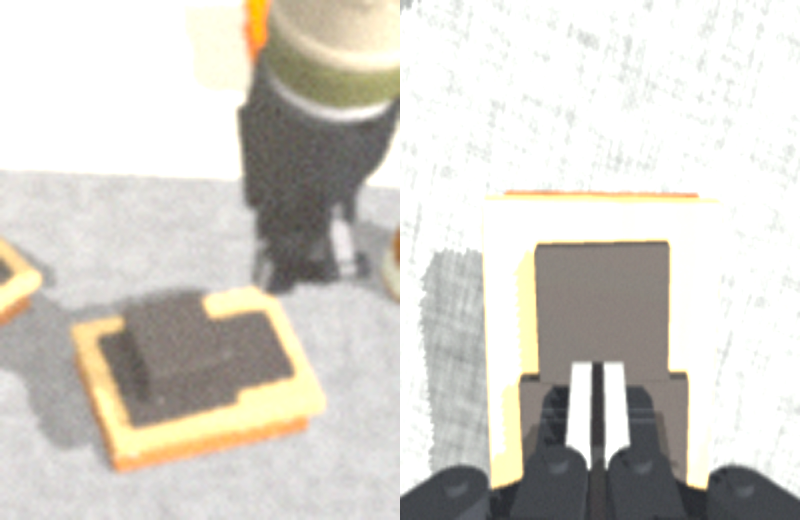

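step_arm:
  series:
    - [[0.1, 0, -1], 0, 255]
    - [[0.1, 0, -2], 0, 255]
    - [[0.1, 0, -3], 0, 255]
    - [[0.1, 0, -3], 0, 255]

```text
clock: 10.78
tcp_pos: [0.5392, 0.2182, 0.0497]
orientation: [-0.002, 0.587, 0.809, -0.004]
wrist_force: [0.1, -0.1, -0.0]
finger_gap: -0.0001
```

```bash
python3 look.py pics/l10.png
```

```text
10.775 [0.5392 0.2182 0.0497] [ 0.09 -0.07 -0.03]
```

View pics/l10.png

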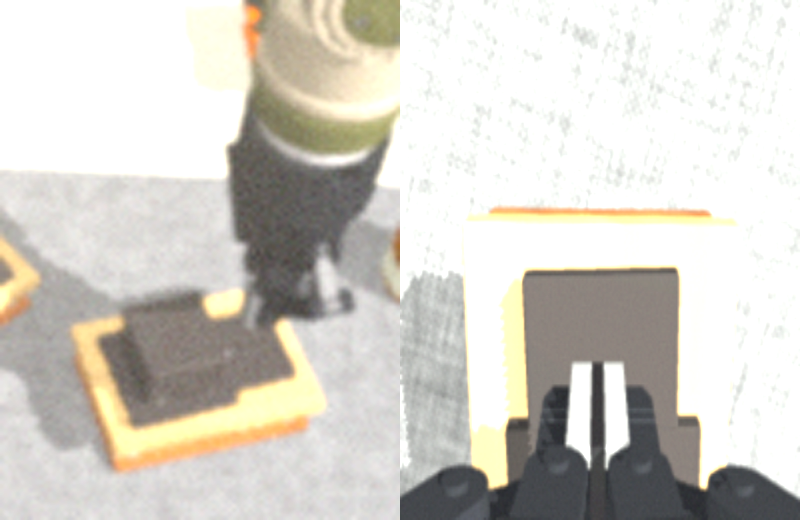

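```bash
python3 -c "
from workcell import env
s=env.get_state();print(s['joint_pos'].round(3),s['qvel'].round(3),s['tcp_pos'].round(4))"
```

```text
[ 0.248  0.425 -0.192  0.96  -0.002  1.503] [ 0.001 -0.006  0.008  0.     0.003 -0.001] [0.54   0.2185 0.0507]
```

step_arm:
  series:
    - [[0.2, 0.1, 0], 0, 255]
    - [[0.2, 0.1, -0.3], 0, 255]
    - [[0.2, 0.1, -0.6], 0, 255]
    - [[0.2, 0.1, -0.6], 0, 255]

```text
clock: 11.38
tcp_pos: [0.5416, 0.2195, 0.0443]
orientation: [-0.002, 0.587, 0.809, -0.004]
wrist_force: [-0.0, -0.4, -0.5]
finger_gap: -0.0001
```

```bash
python3 -c "
from workcell import env
s=env.get_state();print(s['joint_pos'].round(3),s['qvel'].round(3),s['tcp_pos'].round(4))"
```

```text
[ 0.249  0.435 -0.194  0.949 -0.002  1.504] [ 0.    -0.002  0.004  0.005 -0.     0.   ] [0.5416 0.2195 0.0443]
```

step_arm:
  series:
    - [[0.0, 0, -0.4], 0, 255]
    - [[0, 0, -0.8], 0, 255]
    - [[0, 0, -1.2], 0, 255]
    - [[0, 0, -1.4], 0, 255]
    - [[0, 0, -1.4], 0, 255]

```text
clock: 12.0
tcp_pos: [0.5415, 0.2194, 0.0301]
orientation: [-0.002, 0.587, 0.809, -0.004]
wrist_force: [0.0, 0.4, -0.1]
finger_gap: -0.0001
```

```bash
python3 look.py pics/l11.png
```

```text
12.0 [0.5415 0.2194 0.0301] [ 0.03  0.37 -0.09]
```

View pics/l11.png

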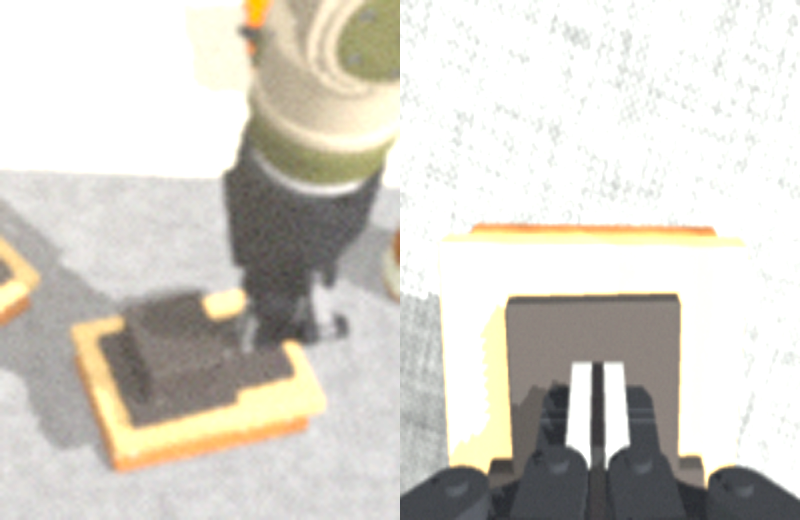

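The fingertips are close above the middle of the tongue, with its end edge at row 297 well ahead of the tips at row 362. I'll take the last few millimetres slowly.

step_arm:
  series:
    - [[0, 0, -0.2], 0, 255]
    - [[0, 0, -0.4], 0, 255]
    - [[0, 0, -0.5], 0, 255]
    - [[0, 0, -0.5], 0, 255]

```text
clock: 12.6
tcp_pos: [0.5416, 0.2194, 0.0252]
orientation: [-0.002, 0.587, 0.809, -0.004]
wrist_force: [0.1, 0.6, 0.3]
finger_gap: -0.0002
```

step_arm:
  series:
    - [[0, 0, -0.2], 0, 255]
    - [[0, 0, -0.3], 0, 255]
    - [[0, 0, -0.3], 0, 255]
    - [[0, 0, -0.3], 0, 255]

```text
clock: 13.1
tcp_pos: [0.5416, 0.2194, 0.0223]
orientation: [-0.002, 0.587, 0.809, -0.004]
wrist_force: [0.3, -0.3, 0.1]
finger_gap: 0.0003
```

step_arm:
  series:
    - [[0, 0, -0.2], 0, 255]
    - [[0, 0, -0.3], 0, 255]
    - [[0, 0, -0.3], 0, 255]
    - [[0, 0, -0.3], 0, 255]

```text
clock: 13.6
tcp_pos: [0.5418, 0.2195, 0.0195]
orientation: [-0.001, 0.587, 0.809, -0.003]
wrist_force: [0.5, -0.3, 2.5]
finger_gap: -0.0002
```

```bash
python3 look.py pics/l12.png
```

```text
13.6 [0.5418 0.2195 0.0195] [ 0.53 -0.32  2.54]
```

View pics/l12.png

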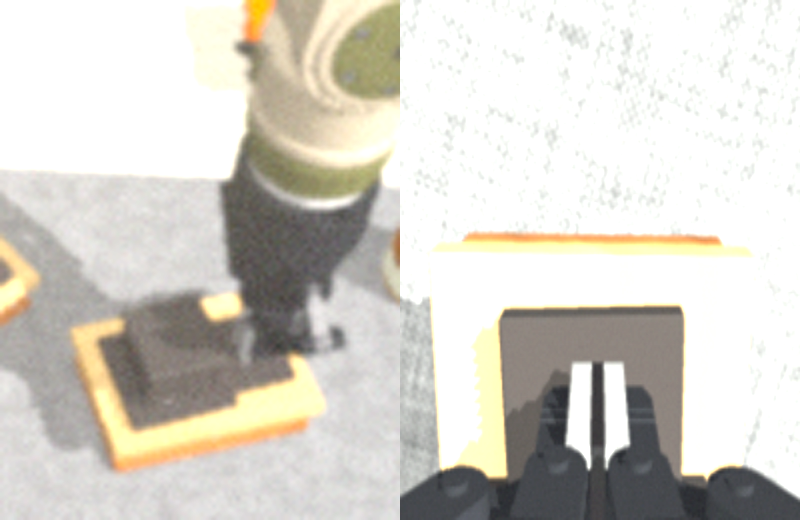

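Contact on the tongue at 2.5 N. I'll go 1.5 mm deeper and hold so it clearly counts.

step_arm:
  series:
    - [[0, 0, -0.15], 0, 255]
    - [[0, 0, -0.15], 0, 255]
    - [[0, 0, -0.15], 0, 255]
    - [[0, 0, -0.15], 0, 255]

```text
clock: 14.2
tcp_pos: [0.5418, 0.2195, 0.018]
orientation: [-0.001, 0.587, 0.809, -0.003]
wrist_force: [-1.0, -0.3, 3.2]
finger_gap: 0.0001
```

The force is 3.2 N, so the stand has sunk about 3.5 mm. I'll lift off and withdraw straight up.

step_arm:
  series:
    - [[0, 0, 0.5], 0, 255]
    - [[0, 0, 2], 0, 255]
    - [[0, 0, 5], 0, 255]
    - [[0, 0, 9], 0, 255]
    - [[0, 0, 14], 0, 255]

```text
clock: 14.82
tcp_pos: [0.5409, 0.2192, 0.1591]
orientation: [-0.002, 0.587, 0.809, -0.004]
wrist_force: [0.5, -0.2, 0.7]
finger_gap: -0.0001
```

step_arm:
  series:
    - [[-0.5, 0, 4], 0, 255]
    - [[-1, 0, 8], 0, 255]
    - [[-2, 0, 11], 0, 255]
    - [[-3, 0, 12], 0, 255]
    - [[-3, 0, 12], 0, 255]

```text
clock: 15.45
tcp_pos: [0.5104, 0.2193, 0.2797]
orientation: [-0.002, 0.587, 0.809, -0.004]
wrist_force: [-0.1, 1.0, -0.5]
finger_gap: -0.0005
```

step_arm:
  series:
    - [[0, 0, 0], 0, 255]
    - [[0, 0, 0], 0, 255]
    - [[0, 0, 0], 0, 255]
    - [[0, 0, 0], 0, 255]
    - [[0, 0, 0], 0, 255]

```text
clock: 16.08
tcp_pos: [0.5104, 0.2193, 0.2795]
orientation: [-0.002, 0.587, 0.809, -0.004]
wrist_force: [-0.2, 0.3, -0.7]
finger_gap: 0.0
```

Run:
```python
from workcell import env
from h import *
s=env.get_state(); print(s["clock"],s["tcp_pos"],s["wrist_force"].round(2),np.abs(s["qvel"]).max())
r=env.read_camera("scene");f=r["frame"][:,:,::-1]
o=cv2.imread("pics/scene0.png")
a=f[190:280,160:480];b=o[190:280,160:480]
v=np.vstack([b,a,cv2.absdiff(a,b)*2]); cv2.imwrite("pics/end.png",np.clip(cv2.resize(v,None,fx=2.2,fy=2.2)*1.6,0,255).astype('uint8'))
c=cv2.cvtColor(r["frame"],cv2.COLOR_RGB2HSV)[215:272,360:440]
dark=(c[...,2]<85).astype('uint8')&(c[...,1]<75)
cs,_=cv2.findContours(dark,cv2.RETR_EXTERNAL,cv2.CHAIN_APPROX_NONE);k=max(cs,key=cv2.contourArea)
print((cv2.approxPolyDP(k,1.6,True).reshape(-1,2)+[360,215]).tolist())
```

```text
16.075 [0.51039533 0.2192908  0.27951015] [-0.25  0.29 -0.67] 0.0018694367724100456
[[416, 230], [403, 231], [400, 229], [399, 224], [381, 227], [381, 232], [375, 235], [383, 255], [406, 250], [410, 245], [421, 243]]
```

View pics/end.png

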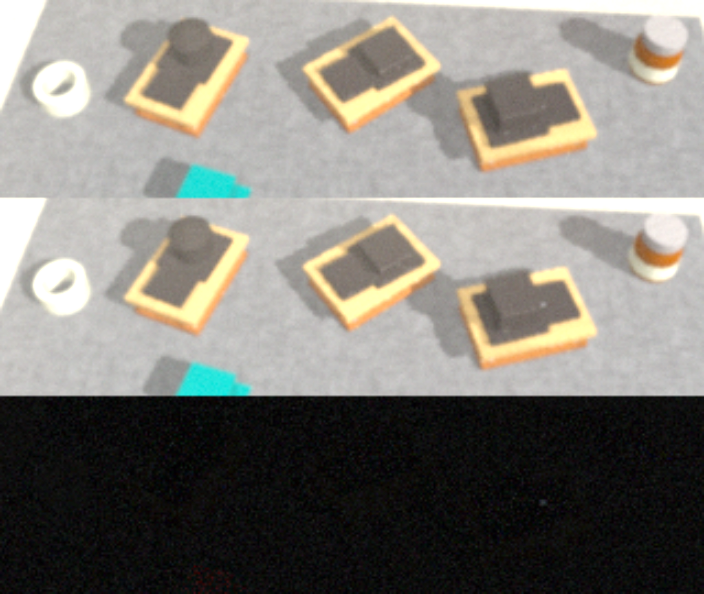

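Comparing before and after, nothing has moved; the difference image is black apart from noise. The hand is about 20 cm clear, so I'm handing in.

```bash
python3 -c "
from workcell import env
print(env.hand_in())"
```

```text
the job is handed in; nothing more can be done
None
```

I touched the tall case's lid and then its tongue lightly from above with the fingers shut. I lifted well clear between the two, withdrew straight up, and handed the job in at about 16 s. No verdict was reported.

- **Lid touch:** the wrist force was 2.3 N, then 3.5 N. The stand sank an estimated 3 mm and the touch lasted more than half a second.
- **Tongue touch:** the wrist force was 2.5 N, then 3.2 N. The stand sank an estimated 3.5 mm, again for more than half a second.
- **Final checks:** the before and after scene pictures show no movement of any case, the jar or the roll. The tall case's outline agrees within 1 px, apart from one small lid corner that its outline trace picked up differently. The reported tool point (TCP) ended at a height of 0.28 m, about 20 cm from the case. The wrist force was back to its noise level of about 0.7 N.
- **What disagreed:** contact came with the TCP about 21 mm lower than the given heights, at both the lid and the tongue. The real fingertips therefore sit about that far behind the reported TCP. The wrist camera had suggested this beforehand, so I went down in small steps and relied on the force. The camera estimates of the case's position differed by up to 5 mm.
- **Not measured:** I had no direct reading of how far the stand sank. The sink figures come from how far the TCP travelled after contact and from the force.

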